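Lower the heavy lid of the parts case and press it into its catch

TASK

Shut the plywood parts case: lower its heavy, slack-hinged lid (it has a bar handle) all the way under control, never letting it drop or slam, then press it gently down until the spring catch at the front snaps over it and the lid stays fully shut. Do not lean hard on the catch, let go of the lid at the end, and leave the other things on the table where they are.

Things in the scene. Friction and masses are not known exactly. Their poses are not given: they have to be found in the camera images.
- lid (a joint): opening angle of the case's heavy lid (0.8 kg +-15 %), rad; 0 is nominally shut, grows as the front edge rises (1.2 to 1.4 at the start). Hinge friction holds the lid only above about 1.1; below that it falls unless held. Lowered but not pressed, it rests on the spring catch at 0.005 to 0.11; latched it reads 0.06 less, -0.055 to 0.045.
- case_hinge (a point): middle of the hinge axis, at the rear top edge of the fixed plywood case (200 x 260 x 85 mm, open top under the lid), 95 mm above the table. x axis: level, from the case's front to its rear; y: along the hinge; z up; it does not turn with the lid.
- lid_handle (a point): centre of the lid's black bar handle: round, 12 mm thick, 132 mm long between two posts, parallel to the hinge (its y axis). The free gap between bar and lid is 34 mm. At lid angle q it is at case_hinge - x*(0.215 cos q - 0.055 sin q) + z*(0.215 sin q + 0.055 cos q), with case_hinge's axes, m.
- catch: steel base of the snap catch on the middle of the case's front wall, 220 mm before the hinge; origin: centre of the case's underside. On it the sprung brass roller and rubber stop sit up to 10 mm higher or lower from case to case, which no listed pose shows: feel for them. 4 to 12 N down at the handle snaps the lid past; 4 mm on it meets the stop, which gives 1 mm per 8 to 14 N.
- mug_blank: bystander: loose yellow bamboo mug blank, 93 x 95 x 90 mm, origin at its underside
- driver: bystander: loose stubby ratchet driver, black and yellow, 113 x 121 x 43 mm, origin at its underside
- chisel: bystander: loose bench chisel with red handle, 203 x 68 x 24 mm, origin at its underside
- tall_cup: bystander: loose bamboo cup with a paper band, 73 x 72 x 118 mm, origin at its underside
- lid_edge (a point): middle of the lid's front edge, on the underside, 235 mm from the hinge axis. The lid is 256 mm wide and 15 mm thick, plywood with a steel plate on top; its underside passes through the hinge axis.

How it is judged:
At the end, for the whole second after the job is handed in: The lid is latched: below 0.055 rad, at rest with nothing else touching it, and snapped right past the roller, which then clamps it on its stop (the forces on the catch add up to 15 to 21 N, over 13 N is asked; a lid only resting on the roller gives under 11 N) (value of joint lid below 0.055 rad and velocity of joint lid between -0.05 and 0.05 rad/s and contact force between catch and anything else above 13 N).
It fails at once if the lid drops: it closes faster than 1.5 rad/s while still more than 0.1 rad open (value of joint lid above 0.1 rad and velocity of joint lid below -1.5 rad/s).
It fails at once if the catch and its stop are slammed or pressed with more than 38 N in all (contact force between catch and anything else above 38 N).
It fails at once if a bystander is moved by more than 20 mm (distance of any of mug_blank, driver, chisel, tall_cup from where it was at the start of the episode above 0.02 m).
It also fails if it takes over 58 s, if anything falls off the work surface, if the arm or the gripper's body presses on something with over 40 N, if the wrist force passes 120 N, or if a joint passes its speed limit or range.

ROBOT

A 7-joint arm with a two-finger parallel gripper is mounted at the origin on a cart in front of the work surface, level with it; the furniture and walls round the work are solid. World frame = base frame: x ahead of the robot, y to its left, z up, the work surface at z = 0. Lengths are in m, angles in rad, forces in N, time in s.
With the tool pointing down it reaches from about 0.35 to 0.9 m from the base axis. Payload 7.2 kg.
Tool frame: the origin (TCP) lies between the finger pads; the fingertips stand 25 mm ahead of it and the grasp point (between the pads) lies 6 mm ahead of it (bot.tcp_to_tips is the distance from the TCP to the fingertips, in m); z points along the fingers, y is the line along which they close (so a half turn about z gives the same grasp; the last joint's range is limited). The gripper opens to 85 mm and grips with 20 to 120 N. Pads are 22 mm wide; open, the fingers measure 114 mm over their backs; the gripper's body (76 mm by 85 mm) begins 54 mm behind the grasp point. The pads swing forward as they close: fully open they stand 13 mm farther back than shut.
Start: joints at [-1.296, 0.411, -0.013, 1.596, 0.006, 1.134, -0.082], TCP at [0.21, 0.589, 0.256] pointing down, gripper open.
Joint ranges: [-2.95, 2.95], [-0.29, 1.99], [-1.47, 1.44], [0.14, 2.54], [-1.03, 4.17], [0.13, 1.85], [-2.86, 2.86]. Speed limits (rad/s): [2.39, 2.39, 3.01, 3.01, 3.14, 3.14, 3.14].

INTERFACE

Orientations are given as a rotation vector (axis times angle).
In Python, from bench import monitor, vision, job, bot gives the robot as it stands.
- The arm moves only by the tool send_rows, never from a script. Its argument "increments" is a list of rows, each a list of 3 entries, a list of its own where there are three numbers: the finger opening in mm, from 0 to 85.4, then the shift along the tool's x, y, z in mm, then the turn, a rotation vector about the tool's x, y, z in degrees. A call has 1 to 20 rows; each row shifts and turns the commanded pose from where the row before left it, along the tool's axes as they then stand; what a row does not reach is not made up. A row lasts 1/12 s, in which the tool goes at most 41.7 mm and 7.16 degrees, less where a joint would pass 70% of its speed; a pose out of reach is approached as far as the arm can. A call with a gripper value outside its range is refused whole. The fingers move at their own pace and stop on an object; "newtons" is the grip in N (left out, the last holds). Time passes only in rows, so rows that do not move let the fingers close. It gives the time, the measured TCP pose, the force, the opening and the grip force at its end, in the units of the state.
- monitor.get_state(): the state, without advancing time (a new reading comes with each control period).
- vision.snapshot(name): name is "scene" or "top"; returns the picture (480x640x3 uint8, red, green, blue); there is no depth.
- vision.get_calibration(name): a dict with "fx", "fy", "cx", "cy" (pixels), "D" ([k1, k2, p1, p2, k3] as OpenCV has them; the pictures are not rectified), "R" (3x3) and "t" (3): a world point X has camera coordinates R X + t. Camera axes: x right, y down, z forward; pixel columns grow to the right and rows downward; lengths in m; the calibration is good to about 2 mm. A picture is of the moment at which its call begins. get_calibration takes no time and is no camera call.
- job.job_done(): hands the job in; it is judged then, once.
The state is a dict: "time": time; "joint_positions": joint angles; "qvel": joint speeds; "joint_efforts": joint torques, N m; "position": TCP position; "eef_rot": TCP orientation; "wrist_force": force on the tool from outside, world axes, zero at the start; "ft_torque": the same for the moment, N m; "grip_width": opening from 0.0 (shut) to 1.0 (fully open); "grasp_force": force on a finger pad.
Only numpy, scipy, OpenCV 4.12 (cv2) and the standard library are available. Lean on these libraries where they do the work, as an engineer would, in place of code of your own. Each camera call takes 0.05 s, during which the arm holds its last target. There are 200 camera calls.

## Working session

There is one attempt and no reset: what is moved stays moved. The work goes in short steps, Python scripts to look and compute and a tool call to move; the robot and the scene stay as the last step left them, time stands still between calls to the robot, and variables do not carry over. Pictures are saved under pics/ and viewed, at most 10 in all, crops included, and the job is handed in when it is done.

Besides the shell and the picture viewer there is one more tool, called after "Request:" by a JSON object that holds its "name" and its "arguments". send_rows: Moves the arm, as the interface text tells. Its arguments: {"type":"object","properties":{"increments":{"type":"array","items":{"type":"array"}},"newtons":{"type":"number"}},"required":["increments"]}

```bash
mkdir -p pics; ls; python3 - <<'E'
from bench import monitor, vision
import cv2
s=monitor.get_state();print(s)
for n in("scene","top"):
    cv2.imwrite(f"pics/{n}0.png",vision.snapshot(n)[:,:,::-1]);print(n,vision.get_calibration(n))
E
```

```text
pics
{'time': 0.0, 'joint_positions': array([-1.29620713,  0.41191762, -0.01270719,  1.59708826,  0.00562471,
        1.13428975, -0.08218096]), 'qvel': array([ 1.19373347e-03,  1.25887666e-03, -1.16879684e-03, -9.82036272e-04,
        8.26468456e-05, -2.53153529e-04,  7.35825594e-04]), 'joint_efforts': array([-9.84854523e-04, -6.00627923e+01,  6.81699906e-01, -2.99420965e+01,
        1.37952558e-02,  1.09643038e-02,  1.43198281e-05]), 'position': array([0.20995992, 0.58817371, 0.25542393]), 'eef_rot': array([-5.35717814e-01, -3.09543339e+00,  2.60927931e-03]), 'wrist_force': array([-0.53177511, -0.69279241,  0.08616721]), 'ft_torque': array([-0.00165873,  0.0567172 ,  0.02482284]), 'grasp_force': 0.0, 'grip_width': 1.0017998435311992}
scene {'fx': 433.2087811949615, 'fy': 433.2087811949615, 'cx': 319.5329429495144, 'cy': 247.90064549014664, 'D': array([-0.0691553,  0.       ,  0.       ,  0.       ,  0.       ]), 'R': array([[ 0.80260948,  0.59631658, -0.0149856 ],
       [ 0.4410251 , -0.61013645, -0.65820238],
       [-0.40164025,  0.52167044, -0.75269188]]), 't': array([-0.46160969, -0.08078644,  1.36254626])}
top {'fx': 566.5641459043062, 'fy': 566.5641459043062, 'cx': 318.10198752624945, 'cy': 240.54677314859137, 'D': array([0.02262373, 0.        , 0.        , 0.        , 0.        ]), 'R': array([[ 0.00921699, -0.99993125,  0.00724793],
       [-0.99783505, -0.00966919, -0.0650517 ],
       [ 0.06511731, -0.00663266, -0.99785557]]), 't': array([0.08521085, 0.51458011, 1.39039686])}
```

View pics/scene0.png

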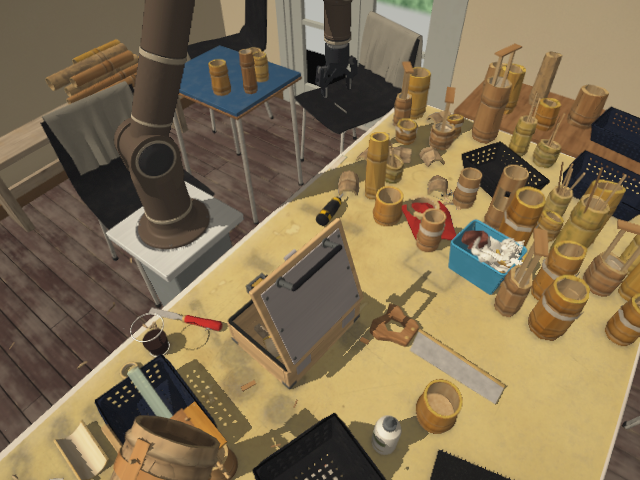

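View pics/top0.png

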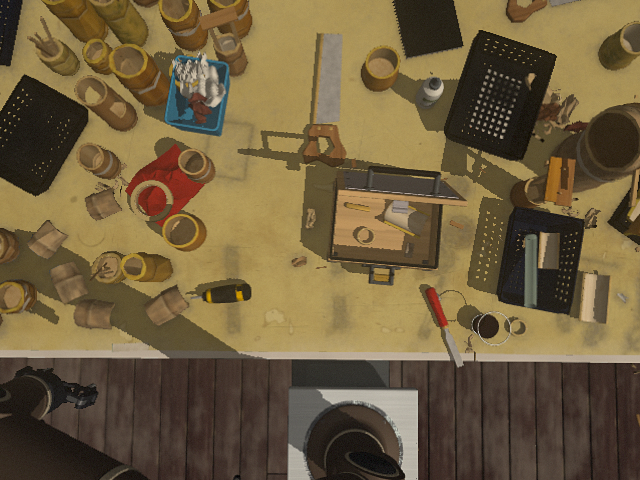

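The lid stands open with its hinge on the far side. In the top view the catch is near (380,275), facing the robot, and the handle bar runs from about (368,178) to (437,184). In the scene view the bar runs from about (277,287) to (340,240). I'll zoom in to get exact pixels.

```bash
python3 - <<'E'
import cv2,numpy as np
a=cv2.imread("pics/scene0.png")[210:400,210:400];b=cv2.imread("pics/top0.png")[150:340,310:500]
z=lambda i:cv2.resize(i,(400*1,400),interpolation=cv2.INTER_CUBIC)
cv2.imwrite("pics/c1.png",np.hstack([z(a),z(b)]))
E
```

```text
(no output)
```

View pics/c1.png

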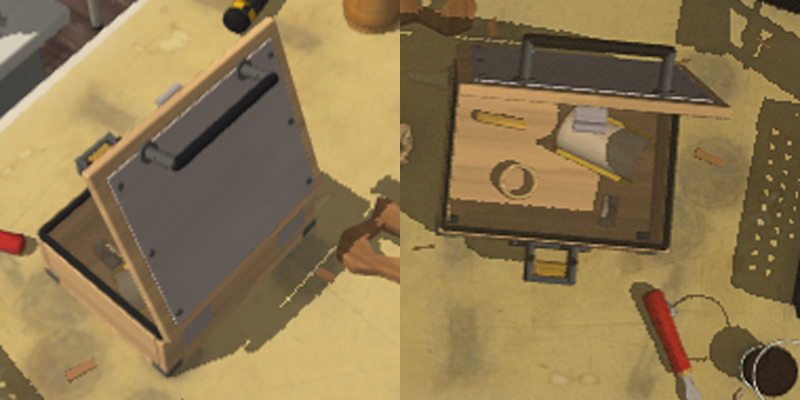

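```bash
cat > h.py <<'E'
import cv2,numpy as np
from bench import monitor, vision
C={n:vision.get_calibration(n) for n in("scene","top")}
def ray(n,p):
    c=C[n];K=np.array([[c["fx"],0,c["cx"]],[0,c["fy"],c["cy"]],[0,0,1]])
    u=cv2.undistortPoints(np.array([[p]],float),K,c["D"])[0,0]
    return -c["R"].T@c["t"],c["R"].T@np.array([*u,1])
def tri(ps,pt):
    (o,d),(o2,d2)=ray("scene",ps),ray("top",pt)
    s=np.linalg.lstsq(np.c_[d,-d2],o2-o,rcond=None)[0]
    a,b=o+s[0]*d,o2+s[1]*d2
    return (a+b)/2,np.linalg.norm(a-b)
def plane(n,p,z):
    o,d=ray(n,p);return o+d*(z-o[2])/d[2]
def proj(n,X):
    c=C[n];K=np.array([[c["fx"],0,c["cx"]],[0,c["fy"],c["cy"]],[0,0,1]])
    return cv2.projectPoints(np.array(X,float).reshape(-1,3),cv2.Rodrigues(c["R"])[0],c["t"],K,c["D"])[0][:,0]
E
python3 - <<'E'
from h import *
np.set_printoptions(precision=4,suppress=True)
R,e=tri((294.5,286),(439.7,173.8));L,e2=tri((339.2,248),(369.9,169))
print("bar right,left",R,e,L,e2,np.linalg.norm(R-L))
fl,fr=plane("top",(329,259.3),.085),plane("top",(437.3,266.4),.085)
print("front corners",fl,fr)
for nm,y in(("bar",L-R),("front",fl-fr)): print(nm,np.degrees(np.arctan2(-y[0],y[1])))
print("catch",plane("top",(381,275),.08))
m=(R+L)/2
y=(fl-fr);y[2]=0;y/=np.linalg.norm(y);x=np.array([y[1],-y[0],0])
# q from handle height; hinge
from scipy.optimize import brentq
q=brentq(lambda q:.095+.215*np.sin(q)+.055*np.cos(q)-m[2],.8,1.31)
for q in(q,1.2,1.3,1.4):
  h=m+x*(.215*np.cos(q)-.055*np.sin(q));h[2]=.095
  print(q,"hinge",h,"front mid by hinge",h-.2*x, "hz",.095+.215*np.sin(q)+.055*np.cos(q))
print("chisel",plane("top",(433,290),.02),plane("top",(460,360),.02))
E
```

```text
bar right,left [ 0.628  -0.1429  0.3245] 0.0037883201166132308 [ 0.637  -0.0091  0.3123] 0.00033802010624411406 0.13467491717514005
front corners [0.4652 0.0644 0.085 ] [ 0.451  -0.1909  0.085 ]
bar -3.841478395483953
front -3.1994359311509153
catch [ 0.4295 -0.0588  0.08  ]Traceback (most recent call last):
  File "<stdin>", line 13, in <module>
    r = _zeros._brentq(f, a, b, xtol, rtol, maxiter, args, full_output, disp)
ValueError: f(a) and f(b) must have different signs
```

Request:
{"name": "send_rows", "arguments": {"increments": [[36, [0, 0, -15], [0, 0, 6.7]], [36, [0, 0, -15], [0, 0, 6.7]], [36, [0, 0, -15], [0, 0, 6.7]], [36, [0, 0, -15], [0, 0, 6.7]], [36, [0, 0, -15], [0, 0, 6.7]], [36, [0, 0, -15], [0, 0, 6.7]], [36, [0, 0, -15], [0, 0, 6.7]], [36, [0, 0, -15], [0, 0, 6.7]], [36, [0, 0, -15], [0, 0, 6.7]], [36, [0, 0, -15], [0, 0, 6.7]], [36, [0, 0, -15], [0, 0, 6.6]], [36, [0, 0, 0], [0, 0, 0]]], "newtons": 40}}

```text
time: 1.1
position: [0.2103, 0.5893, 0.424]
eef_rot: [-2.287, -2.151, -0.005]
wrist_force: [0.8, 0.1, 0.0]
grip_width: 0.425
grasp_force: 0.0
```

```bash
cat >> h.py <<'E'
from scipy.spatial.transform import Rotation as Ro
def delta(T):
    s=monitor.get_state();r=Ro.from_rotvec(s["eef_rot"])
    print("t",round(s["time"],2),"pos",s["position"].round(4),"tool y",r.as_matrix()[:,1].round(3),"z",r.as_matrix()[:,2].round(3),"q",s["joint_positions"].round(2),"F",s["wrist_force"].round(1),s["grip_width"],s["grasp_force"])
    print("to go mm (tool)",(r.inv().apply(np.array(T)-s["position"])*1000).round(1))
E
python3 -c "
from h import *
delta([.6365,-.076,.42])"
```

```text
t 1.1 pos [0.2103 0.5893 0.424 ] tool y [ 0.998 -0.062  0.001] z [ 0.001  0.004 -1.   ] q [-1.47  0.33  0.24  1.34 -0.08  1.48 -1.3 ] F [0.8 0.1 0. ] 0.42521221344318993 0.0
to go mm (tool) [-637.8  466.4    2. ]
```

Request:
{"name": "send_rows", "arguments": {"increments": [[36, [-31, 22.5, 0], [0, 0, 0]], [36, [-31, 22.5, 0], [0, 0, 0]], [36, [-31, 22.5, 0], [0, 0, 0]], [36, [-31, 22.5, 0], [0, 0, 0]], [36, [-31, 22.5, 0], [0, 0, 0]], [36, [-31, 22.5, 0], [0, 0, 0]], [36, [-31, 22.5, 0], [0, 0, 0]], [36, [-31, 22.5, 0], [0, 0, 0]], [36, [-31, 22.5, 0], [0, 0, 0]], [36, [-31, 22.5, 0], [0, 0, 0]], [36, [-31, 22.5, 0], [0, 0, 0]], [36, [-31, 22.5, 0], [0, 0, 0]], [36, [-31, 22.5, 0], [0, 0, 0]], [36, [-31, 22.5, 0], [0, 0, 0]], [36, [-31, 22.5, 0], [0, 0, 0]], [36, [-31, 22.5, 0], [0, 0, 0]], [36, [-31, 22.5, 0], [0, 0, 0]], [36, [-31, 22.5, 0], [0, 0, 0]], [36, [-31, 22.5, 0], [0, 0, 0]], [36, [0, 0, 0], [0, 0, 0]]]}}

```text
time: 2.77
position: [0.6049, -0.0318, 0.4195]
eef_rot: [2.287, 2.15, -0.007]
wrist_force: [-1.8, -0.5, -0.2]
grip_width: 0.42
grasp_force: 0.0
```

```bash
python3 - <<'E'
from h import *
delta([.6365,-.076,.42])
z=lambda i:cv2.resize(i,(400,400),interpolation=cv2.INTER_CUBIC)
a=vision.snapshot("scene")[170:370,210:410,::-1];b=vision.snapshot("top")[100:300,300:500,::-1]
cv2.imwrite("pics/c2.png",np.hstack([z(a),z(b)]))
E
```

```text
t 2.77 pos [ 0.6049 -0.0318  0.4195] tool y [ 0.998 -0.062 -0.001] z [-0.001 -0.005 -1.   ] q [-0.54  0.33  0.72  1.42 -0.21  1.47  0.11] F [-1.8 -0.5 -0.2] 0.41971295408531484 0.0
to go mm (tool) [-42.2  34.2  -0.3]
```

View pics/c2.png

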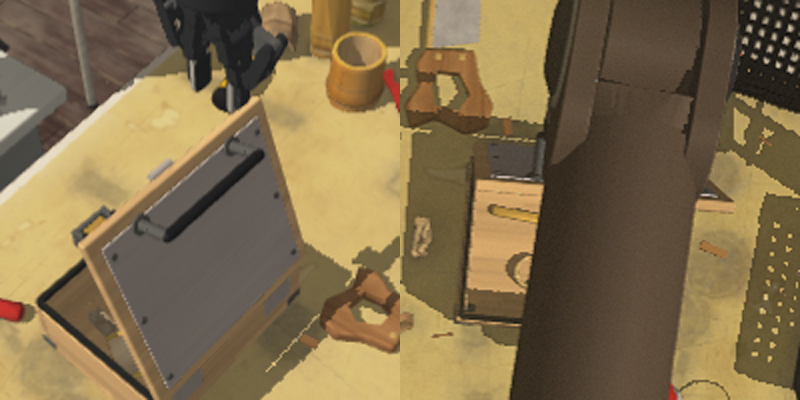

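The gripper is above the lid, just left of the bar's left end, and the arm hides the bar in the top view. I'll move over the bar centre, come down part of the way and look again.

Request:
{"name": "send_rows", "arguments": {"increments": [[36, [-21, 17, 0], [0, 0, 0]], [36, [-21, 17, 0], [0, 0, 0]], [36, [0, 0, 15], [0, 0, 0]], [36, [0, 0, 15], [0, 0, 0]], [36, [0, 0, 10], [0, 0, 0]], [36, [0, 0, 0], [0, 0, 0]], [36, [0, 0, 0], [0, 0, 0]]]}}

```text
time: 3.45
position: [0.6348, -0.0658, 0.3809]
eef_rot: [-2.279, -2.16, 0.0]
wrist_force: [-0.6, 0.0, 0.4]
grip_width: 0.424
grasp_force: 0.0
```

```bash
python3 - <<'E'
from h import *
delta([.6365,-.076,.322])
a=vision.snapshot("scene")
cv2.imwrite("pics/c3.png",cv2.resize(a[190:320,240:400,::-1],(800,650))[:600])
b=vision.snapshot("top");cv2.imwrite("pics/t3.png",b[:,:,::-1])
p=monitor.get_state()["position"]
y=np.array([.998,-.062,0]);tip=p-[0,0,.025]
q=proj("scene",[tip,tip+y*.02,tip-y*.02,[.628,-.1429,.3245],[.637,-.0091,.3123]]);print((q-[240,190])*5)
E
```

```text
t 3.45 pos [ 0.6348 -0.0658  0.3809] tool y [ 0.999 -0.054 -0.001] z [-0.001  0.001 -1.   ] q [-0.45  0.42  0.71  1.41 -0.27  1.42  0.21] F [-0.6  0.   0.4] 0.42382184624132824 0.0
to go mm (tool) [-10.1   2.3  58.9]
[[406.45907778 302.87693701]
 [448.17997808 329.06245622]
 [365.62560875 277.24785716]
 [267.37753117 480.30752862]
 [496.461937   289.85846807]]
```

View pics/c3.png

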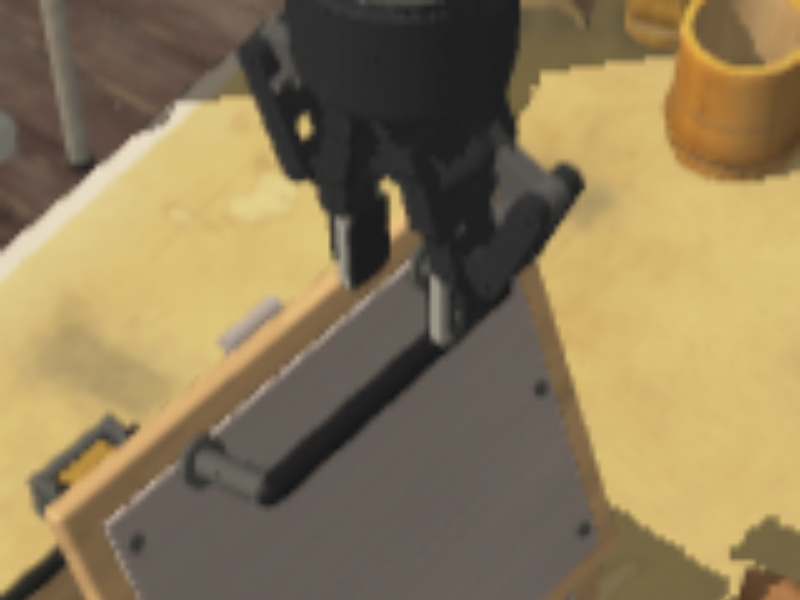

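The bar runs from about (268,490) in the crop up behind the fingers, which matches the projection. The fingertips straddle it at (360,280) and (440,335), so I'll descend.

Request:
{"name": "send_rows", "arguments": {"increments": [[36, [-5, 2, 6], [0, 0, 0]], [36, [-5, 0, 7], [0, 0, 0]], [36, [0, 0, 7], [0, 0, 0]], [36, [0, 0, 7], [0, 0, 0]], [36, [0, 0, 7], [0, 0, 0]], [36, [0, 0, 7], [0, 0, 0]], [36, [0, 0, 6], [0, 0, 0]], [36, [0, 0, 6], [0, 0, 0]], [36, [0, 0, 6], [0, 0, 0]], [36, [0, 0, 0], [0, 0, 0]], [36, [0, 0, 0], [0, 0, 0]]]}}

```text
time: 4.47
position: [0.6365, -0.0774, 0.322]
eef_rot: [-2.283, -2.158, 0.001]
wrist_force: [0.2, -0.5, 0.4]
grip_width: 0.421
grasp_force: 0.0
```

```bash
python3 - <<'E'
from h import *
delta([.6365,-.076,.322])
a=vision.snapshot("scene")
cv2.imwrite("pics/c4.png",cv2.resize(a[210:330,240:400,::-1],(800,600)))
E
```

```text
t 4.47 pos [ 0.6365 -0.0774  0.322 ] tool y [ 0.998 -0.056 -0.   ] z [-0.  0. -1.] q [-0.43  0.45  0.7   1.5  -0.3   1.3   0.24] F [ 0.2 -0.5  0.4] 0.42088530466881247 0.0
to go mm (tool) [ 1.4 -0.1  0. ]
```

View pics/c4.png

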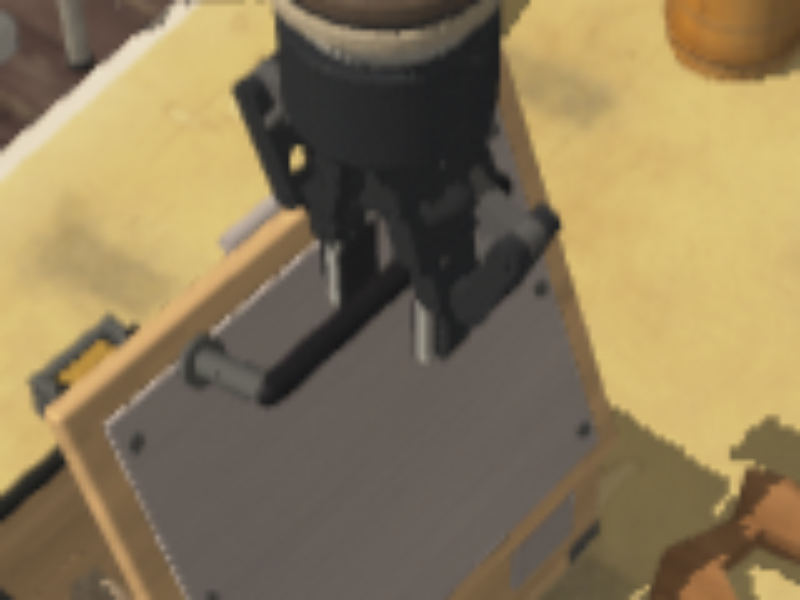

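The bar runs between the two fingers, so I'll close on it.

Request:
{"name": "send_rows", "arguments": {"increments": [[0, [0, 0, 0], [0, 0, 0]], [0, [0, 0, 0], [0, 0, 0]], [0, [0, 0, 0], [0, 0, 0]], [0, [0, 0, 0], [0, 0, 0]], [0, [0, 0, 0], [0, 0, 0]], [0, [0, 0, 0], [0, 0, 0]]], "newtons": 30}}

```text
time: 5.02
position: [0.6365, -0.0777, 0.3228]
eef_rot: [2.284, 2.157, 0.001]
wrist_force: [-4.4, 1.1, 4.5]
grip_width: 0.13
grasp_force: 29.4
```

```bash
python3 - <<'E'
from h import *
delta([.6365,-.076,.322])
a=vision.snapshot("scene")
cv2.imwrite("pics/c5.png",cv2.resize(a[210:330,240:400,::-1],(800,600)))
b=cv2.imread("pics/t3.png")
E
```

```text
t 5.02 pos [ 0.6365 -0.0777  0.3228] tool y [ 0.998 -0.057  0.   ] z [ 0.  0. -1.] q [-0.43  0.45  0.7   1.5  -0.3   1.3   0.24] F [-4.4  1.1  4.5] 0.12974672398230275 29.44719135761261
to go mm (tool) [ 1.7 -0.1  0.8]
```

View pics/c5.png

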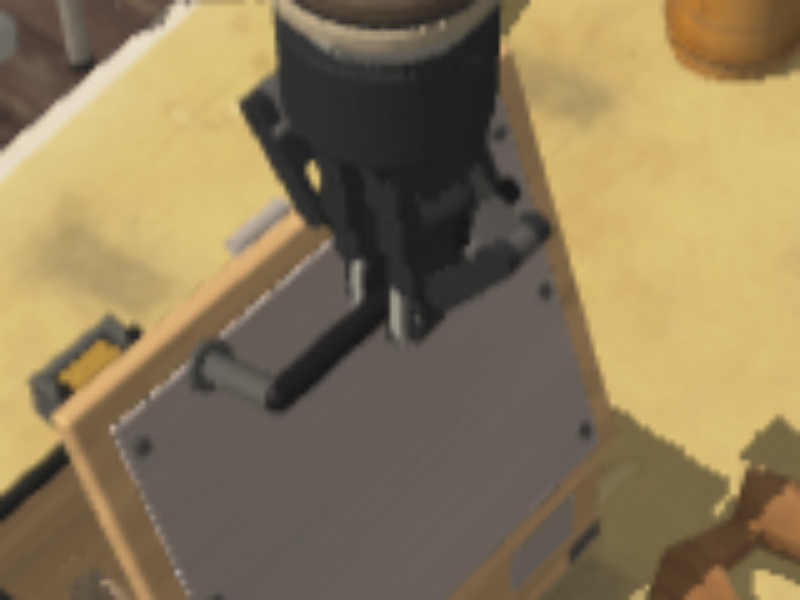

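```bash
python3 - <<'E'
import numpy as np
q=np.arange(1.22,-.01,-.04);p=q+.2504
y=221.9*np.cos(p);z=221.9*np.sin(p)
for a,b,c in zip(q[1:],-np.diff(y),-np.diff(z)):print(round(a,2),round(b,1),round(c,1),end=' | ')
E
```

```text
1.18 -8.8 1.1 | 1.14 -8.8 1.4 | 1.1 -8.7 1.8 | 1.06 -8.6 2.1 | 1.02 -8.5 2.5 | 0.98 -8.4 2.8 | 0.94 -8.3 3.1 | 0.9 -8.2 3.5 | 0.86 -8.0 3.8 | 0.82 -7.9 4.1 | 0.78 -7.7 4.4 | 0.74 -7.5 4.7 | 0.7 -7.3 5.0 | 0.66 -7.1 5.3 | 0.62 -6.9 5.6 | 0.58 -6.7 5.9 | 0.54 -6.4 6.1 | 0.5 -6.2 6.4 | 0.46 -5.9 6.6 | 0.42 -5.7 6.8 | 0.38 -5.4 7.1 | 0.34 -5.1 7.3 | 0.3 -4.8 7.5 | 0.26 -4.5 7.7 | 0.22 -4.2 7.8 | 0.18 -3.9 8.0 | 0.14 -3.5 8.1 | 0.1 -3.2 8.3 | 0.06 -2.9 8.4 | 0.02 -2.5 8.5 |
```

Request:
{"name": "send_rows", "arguments": {"increments": [[0, [0, -4.4, 0.5], [0, 0, 0]], [0, [0, -4.4, 0.6], [0, 0, 0]], [0, [0, -8.8, 1.4], [0, 0, 0]], [0, [0, -8.7, 1.8], [0, 0, 0]], [0, [0, -8.6, 2.1], [0, 0, 0]], [0, [0, -8.5, 2.5], [0, 0, 0]], [0, [0, 0, 0], [0, 0, 0]], [0, [0, 0, 0], [0, 0, 0]]]}}

```text
time: 5.73
position: [0.5929, -0.0743, 0.314]
eef_rot: [-2.282, -2.157, -0.002]
wrist_force: [-5.1, 2.2, 7.5]
grip_width: 0.128
grasp_force: 31.0
```

Request:
{"name": "send_rows", "arguments": {"increments": [[0, [0, -4.2, 0.4], [0, 0, 0]], [0, [0, -8.4, 2.5], [0, 0, 0]], [0, [0, -8.2, 3.3], [0, 0, 0]], [0, [0, -8.1, 3.6], [0, 0, 0]], [0, [0, -8.0, 4.0], [0, 0, 0]], [0, [0, 0, 0], [0, 0, 0]], [0, [0, 0, 0], [0, 0, 0]]]}}

```text
time: 6.32
position: [0.5541, -0.0713, 0.2981]
eef_rot: [-2.279, -2.156, 0.002]
wrist_force: [-5.0, 6.1, -2.6]
grip_width: 0.126
grasp_force: 30.9
```

Request:
{"name": "send_rows", "arguments": {"increments": [[0, [1.0, -4.0, 2.0], [0, 0, 0]], [0, [0.2, -7.8, 4.1], [0, 0, 0]], [0, [0.1, -7.7, 4.4], [0, 0, 0]], [0, [0.1, -7.5, 4.7], [0, 0, 0]], [0, [0.1, -7.3, 5.0], [0, 0, 0]], [0, [0.1, -7.1, 5.3], [0, 0, 0]], [0, [0, 0, 0], [0, 0, 0]], [0, [0, 0, 0], [0, 0, 0]]]}}

```text
time: 6.98
position: [0.5128, -0.068, 0.2725]
eef_rot: [-2.28, -2.156, 0.002]
wrist_force: [-1.1, 6.0, -5.8]
grip_width: 0.125
grasp_force: 29.7
```

Request:
{"name": "send_rows", "arguments": {"increments": [[0, [1.0, -3.5, 2.8], [0, 0, 0]], [0, [0.6, -6.9, 5.6], [0, 0, 0]], [0, [0.1, -6.7, 5.9], [0, 0, 0]], [0, [0.1, -6.4, 6.1], [0, 0, 0]], [0, [0.1, -6.2, 6.4], [0, 0, 0]], [0, [0.1, -5.9, 6.6], [0, 0, 0]], [0, [0, 0, 0], [0, 0, 0]], [0, [0, 0, 0], [0, 0, 0]]]}}

```text
time: 7.65
position: [0.4791, -0.0652, 0.2394]
eef_rot: [2.283, 2.157, -0.001]
wrist_force: [6.5, 0.9, -11.8]
grip_width: 0.133
grasp_force: 29.6
```

Request:
{"name": "send_rows", "arguments": {"increments": [[0, [0, -2.0, 4.3], [0, 0, 0]], [0, [0.1, -5.0, 7.2], [0, 0, 0]], [0, [0.1, -5.2, 7.2], [0, 0, 0]], [0, [0.1, -4.9, 7.4], [0, 0, 0]], [0, [0.1, -4.6, 7.6], [0, 0, 0]], [0, [0, 0, 0], [0, 0, 0]], [0, [0, 0, 0], [0, 0, 0]]]}}

```text
time: 8.23
position: [0.4575, -0.0636, 0.2062]
eef_rot: [-2.283, -2.157, 0.002]
wrist_force: [1.2, 0.5, -8.0]
grip_width: 0.127
grasp_force: 29.9
```

Request:
{"name": "send_rows", "arguments": {"increments": [[0, [0, -2.0, 4.0], [0, 0, 0]], [0, [0, -2.0, 4.0], [0, 0, 0]], [0, [0, -1.9, 4.0], [0, 0, 0]], [0, [0, -1.8, 4.0], [0, 0, 0]], [0, [0, -1.7, 4.0], [0, 0, 0]], [0, [0, 0, 0], [0, 0, 0]], [0, [0, 0, 0], [0, 0, 0]]]}}

```text
time: 8.82
position: [0.4484, -0.0629, 0.1865]
eef_rot: [-2.283, -2.158, 0.001]
wrist_force: [0.9, -0.1, -6.0]
grip_width: 0.125
grasp_force: 30.2
```

Request:
{"name": "send_rows", "arguments": {"increments": [[0, [0, -0.4, 1.0], [0, 0, 0]], [0, [0, -0.4, 1.0], [0, 0, 0]], [0, [0, -0.4, 1.0], [0, 0, 0]], [0, [0, -0.4, 1.0], [0, 0, 0]], [0, [0, 0, 0], [0, 0, 0]]]}}

```text
time: 9.23
position: [0.447, -0.0628, 0.1829]
eef_rot: [-2.283, -2.158, 0.0]
wrist_force: [-0.7, 1.8, -3.5]
grip_width: 0.125
grasp_force: 30.6
```

Request:
{"name": "send_rows", "arguments": {"increments": [[0, [0, -0.4, 1.0], [0, 0, 0]], [0, [0, -0.4, 1.0], [0, 0, 0]], [0, [0, -0.4, 1.0], [0, 0, 0]], [0, [0, 0, 0], [0, 0, 0]]]}}

```text
time: 9.57
position: [0.4459, -0.0627, 0.1798]
eef_rot: [-2.283, -2.158, -0.0]
wrist_force: [-0.7, 2.6, -2.8]
grip_width: 0.124
grasp_force: 30.6
```

Request:
{"name": "send_rows", "arguments": {"increments": [[0, [0, -0.3, 1.0], [0, 0, 0]], [0, [0, -0.3, 1.0], [0, 0, 0]], [0, [0, 0, 0], [0, 0, 0]]]}}

```text
time: 9.82
position: [0.4452, -0.0626, 0.1778]
eef_rot: [-2.283, -2.158, 0.0]
wrist_force: [-1.4, 1.5, -3.3]
grip_width: 0.127
grasp_force: 30.7
```

Request:
{"name": "send_rows", "arguments": {"increments": [[0, [0, -0.3, 1.0], [0, 0, 0]], [0, [0, -0.3, 1.0], [0, 0, 0]], [0, [0, 0, 0], [0, 0, 0]]]}}

```text
time: 10.07
position: [0.4445, -0.0626, 0.1757]
eef_rot: [-2.283, -2.157, 0.0]
wrist_force: [-1.6, 2.4, -2.5]
grip_width: 0.126
grasp_force: 30.7
```

Request:
{"name": "send_rows", "arguments": {"increments": [[0, [0, -0.3, 1.0], [0, 0, 0]], [0, [0, -0.3, 1.0], [0, 0, 0]], [0, [0, 0, 0], [0, 0, 0]]]}}

```text
time: 10.32
position: [0.4438, -0.0625, 0.1737]
eef_rot: [-2.283, -2.157, 0.001]
wrist_force: [-3.6, 2.4, -2.3]
grip_width: 0.125
grasp_force: 30.8
```

Request:
{"name": "send_rows", "arguments": {"increments": [[0, [0, -0.3, 1.0], [0, 0, 0]], [0, [0, -0.3, 1.0], [0, 0, 0]], [0, [0, 0, 0], [0, 0, 0]]]}}

```text
time: 10.57
position: [0.4432, -0.0625, 0.1717]
eef_rot: [-2.283, -2.157, 0.001]
wrist_force: [-3.5, 2.2, -2.3]
grip_width: 0.126
grasp_force: 30.9
```

Request:
{"name": "send_rows", "arguments": {"increments": [[0, [0, -0.5, 1.0], [0, 0, 0]], [0, [0, -0.5, 1.0], [0, 0, 0]], [0, [0, 0, 0], [0, 0, 0]]]}}

```text
time: 10.82
position: [0.4425, -0.0625, 0.1698]
eef_rot: [2.283, 2.158, 0.0]
wrist_force: [-3.1, 2.8, -3.2]
grip_width: 0.124
grasp_force: 30.8
```

Request:
{"name": "send_rows", "arguments": {"increments": [[0, [0, -0.3, 1.0], [0, 0, 0]], [0, [0, -0.3, 1.0], [0, 0, 0]], [0, [0, 0, 0], [0, 0, 0]]]}}

```text
time: 11.07
position: [0.4421, -0.0625, 0.1683]
eef_rot: [-2.283, -2.158, -0.001]
wrist_force: [-5.1, 3.3, 4.2]
grip_width: 0.129
grasp_force: 31.7
```

Request:
{"name": "send_rows", "arguments": {"increments": [[0, [0, -0.3, 1.0], [0, 0, 0]], [0, [0, -0.3, 1.0], [0, 0, 0]], [0, [0, 0, 0], [0, 0, 0]]]}}

```text
time: 11.32
position: [0.4415, -0.0624, 0.1664]
eef_rot: [-2.283, -2.158, -0.001]
wrist_force: [-5.2, 4.1, 6.2]
grip_width: 0.126
grasp_force: 31.7
```

Request:
{"name": "send_rows", "arguments": {"increments": [[0, [0, -0.4, 0.7], [0, 0, 0]], [0, [0, -0.4, 0.7], [0, 0, 0]], [0, [0, 0, 0], [0, 0, 0]]]}}

```text
time: 11.57
position: [0.4411, -0.0624, 0.165]
eef_rot: [2.283, 2.157, 0.002]
wrist_force: [-4.3, 3.9, 3.2]
grip_width: 0.128
grasp_force: 31.5
```

Request:
{"name": "send_rows", "arguments": {"increments": [[0, [0, -0.3, 0.7], [0, 0, 0]], [0, [0, -0.3, 0.7], [0, 0, 0]], [0, [0, 0, 0], [0, 0, 0]]]}}

```text
time: 11.82
position: [0.4407, -0.0623, 0.1635]
eef_rot: [2.282, 2.157, 0.002]
wrist_force: [-1.7, 4.1, 2.7]
grip_width: 0.123
grasp_force: 31.4
```

Request:
{"name": "send_rows", "arguments": {"increments": [[0, [0, -0.3, 0.7], [0, 0, 0]], [0, [0, -0.3, 0.7], [0, 0, 0]], [0, [0, 0, 0], [0, 0, 0]]]}}

```text
time: 12.07
position: [0.4402, -0.0623, 0.1619]
eef_rot: [2.282, 2.157, 0.002]
wrist_force: [1.2, 4.0, -1.9]
grip_width: 0.128
grasp_force: 31.0
```

Request:
{"name": "send_rows", "arguments": {"increments": [[0, [0, -0.2, 0.7], [0, 0, 0]], [0, [0, -0.2, 0.7], [0, 0, 0]], [0, [0, 0, 0], [0, 0, 0]]]}}

```text
time: 12.32
position: [0.4396, -0.0623, 0.1603]
eef_rot: [2.282, 2.157, 0.001]
wrist_force: [3.7, 3.6, -4.9]
grip_width: 0.129
grasp_force: 30.6
```

Request:
{"name": "send_rows", "arguments": {"increments": [[0, [0, -0.2, 0.7], [0, 0, 0]], [0, [0, -0.2, 0.7], [0, 0, 0]], [0, [0, 0, 0], [0, 0, 0]]]}}

```text
time: 12.57
position: [0.4392, -0.0623, 0.1589]
eef_rot: [2.282, 2.157, 0.001]
wrist_force: [5.4, 3.4, -6.7]
grip_width: 0.126
grasp_force: 30.5
```

Request:
{"name": "send_rows", "arguments": {"increments": [[0, [0, -0.2, 0.7], [0, 0, 0]], [0, [0, 0, 0], [0, 0, 0]]]}}

```text
time: 12.73
position: [0.4391, -0.0622, 0.1581]
eef_rot: [2.282, 2.157, 0.001]
wrist_force: [4.8, 3.6, -5.4]
grip_width: 0.127
grasp_force: 30.5
```

Request:
{"name": "send_rows", "arguments": {"increments": [[0, [0, 0.2, 0.6], [0, 0, 0]], [0, [0, 0, 0], [0, 0, 0]]]}}

```text
time: 12.9
position: [0.4389, -0.0622, 0.1574]
eef_rot: [2.283, 2.158, 0.0]
wrist_force: [3.4, 3.8, -4.8]
grip_width: 0.125
grasp_force: 30.5
```

Request:
{"name": "send_rows", "arguments": {"increments": [[0, [0, 0.1, 0.5], [0, 0, 0]], [0, [0, 0, 0], [0, 0, 0]]]}}

```text
time: 13.07
position: [0.4388, -0.0622, 0.1572]
eef_rot: [2.283, 2.158, 0.0]
wrist_force: [1.8, 4.7, -1.4]
grip_width: 0.124
grasp_force: 30.8
```

Request:
{"name": "send_rows", "arguments": {"increments": [[0, [0, 0.1, 0.5], [0, 0, 0]], [0, [0, 0, 0], [0, 0, 0]]]}}

```text
time: 13.23
position: [0.4388, -0.0622, 0.157]
eef_rot: [-2.283, -2.158, -0.0]
wrist_force: [-0.6, 4.5, 5.6]
grip_width: 0.126
grasp_force: 31.4
```

The lid crossed the roller and has met the stop: the downward pull turned into a 5.6 N push back. I'll release it.

Request:
{"name": "send_rows", "arguments": {"increments": [[40, [0, 0, -0.3], [0, 0, 0]], [40, [0, 0, 0], [0, 0, 0]], [40, [0, 0, 0], [0, 0, 0]], [40, [0, 0, 0], [0, 0, 0]], [40, [0, 0, -5], [0, 0, 0]], [40, [0, 0, -10], [0, 0, 0]], [40, [0, 0, -15], [0, 0, 0]], [40, [0, 0, -20], [0, 0, 0]], [40, [0, 0, -20], [0, 0, 0]], [40, [0, 0, -20], [0, 0, 0]], [40, [20, 0, -20], [0, 0, 0]], [40, [30, 0, -20], [0, 0, 0]], [40, [40, 0, 0], [0, 0, 0]], [40, [40, 0, 0], [0, 0, 0]], [40, [40, 0, 0], [0, 0, 0]], [40, [40, 0, 0], [0, 0, 0]], [40, [40, 0, 0], [0, 0, 0]], [40, [40, 0, 0], [0, 0, 0]], [40, [0, 0, 0], [0, 0, 0]], [40, [0, 0, 0], [0, 0, 0]]]}}

```text
time: 14.9
position: [0.4548, 0.2293, 0.2873]
eef_rot: [2.278, 2.162, -0.001]
wrist_force: [0.8, -1.4, 0.2]
grip_width: 0.469
grasp_force: 0.0
```

```bash
python3 - <<'E'
from h import *
delta([.6365,-.076,.322])
a=vision.snapshot("scene")[230:380,200:400,::-1];b=vision.snapshot("top")[150:300,300:500,::-1]
cv2.imwrite("pics/c6.png",np.hstack([cv2.resize(i,(400,300),interpolation=cv2.INTER_CUBIC) for i in(a,b)]))
# expected bar centre: TCP at stop (.4388,-.0622), bar z .150
m=np.array([.4388,-.0622,.150]);y=np.array([.06,.998,0])
for n,o in(("scene",(200,230)),("top",(300,150))):print(n,(proj(n,[m+y*.066,m-y*.066])-o)*2)
E
```

```text
t 14.9 pos [0.4548 0.2293 0.2873] tool y [ 0.999 -0.052  0.   ] z [ 0.    -0.001 -1.   ] q [-0.98  0.19  0.49  1.86 -0.1   1.12 -0.51] F [ 0.8 -1.4  0.2] 0.46906489137805185 0.0
to go mm (tool) [-295.4  197.5  -34.3]
scene [[153.34316545  46.69817982]
 [ 75.23467425 113.25105083]]
top [[113.61144441 237.32092725]
 [231.19770247 245.5321832 ]]
```

View pics/c6.png

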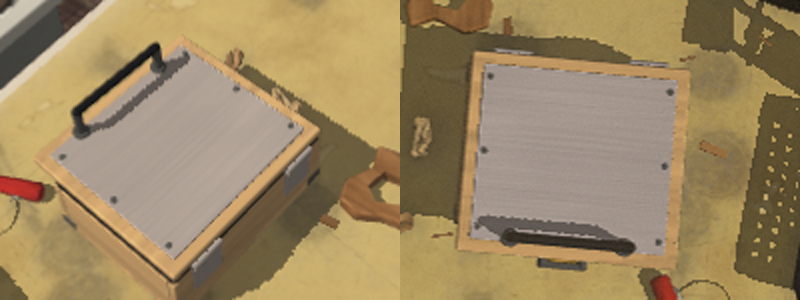

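The lid is flat and shut. The bar ends at (155,47) and (77,113) in the scene crop match the positions predicted for the latched lid, and the gripper is clear, so I'm handing in.

```bash
python3 -c "
from bench import job
print(job.job_done())"
```

```text
the job is handed in; nothing more can be done
None
```

I lowered the lid under control, pressed it past the roller onto its stop with about 6 N, let go and handed the job in at about 15 s; the final pictures show it flat and shut, but no verdict came back and I did not re-measure the loose items.

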